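Pack the seal matrices into the lock-collar canister

TASK

Pack the seal matrices away for the night: turn the canister's brass lock collar back to its open mark (two dots), lift the lid off by its knob and lay it knob up on the grey felt pad, then put every ebony-handled seal matrix that stands on the brown leather mat into the canister. Put the lid back fully home with its two ears clear of the collar's claws, then turn the collar so that its pointer stands on the long locked mark and the claws lie over the ears. Leave the other things on the shelf alone.

Things in the scene. Friction and masses are not known exactly. Their poses are not given: they have to be found in the camera images.
- canister: Fixed round aluminium canister, upright, outer diameter 126 mm, inner 116 mm, height 72 mm, inner floor 6 mm up; does not move during the job. Origin: centre of its underside; z up. On its -x side a blued steel index plate (top 48 mm up, out to 136 mm from the axis) bears the two white marks. The collar turns about the canister's axis. Its mouth is open once the lid is off.
- locked_mark (a point): Locked mark, fixed on the index plate: a long white radial line; this point is on it, 125 mm from the canister's axis, at pi - 0.5 rad from the canister's +x (counter-clockwise from above).
- open_mark (a point): Open mark, fixed on the index plate: two white dots, one behind the other; this point lies between them, 118 mm from the canister's axis, at pi + 0.5 rad from the canister's +x.
- collar (a joint): Brass lock collar captive round the canister below its rim (flange out to 88 mm, 52 to 64 mm up), turned by an upright stub on an arm whose tip is the pointer. Value in rad, grows clockwise from above: 0 on the open mark (two dots), 1.0 on the locked mark (long line); stops at -0.2 and 1.3; starts near the locked mark. Stiff (0.12 N m of friction), stays where it is left.
- collar_grip (a point): Point on the axis of the collar's upright round ebony stub: diameter 16 mm, 64 to 104 mm above the shelf, 105 mm from the canister's axis; the point is 90 mm above the shelf. The frame turns with the collar: parallel to the canister's when on the locked mark; its y axis is the direction of the line through the two claws. The stub is in line with the pointer.
- collar_claw (a point): One of the collar's two opposite claws, 24 mm wide; they rise outside the lid's ears (81 to 88 mm from the axis) to 86 mm above the shelf and reach in to 66 mm from the axis, 2 mm over the ears. Ear and claw overlap while their directions differ by under about 0.36 rad, and then the lid cannot be lifted or put on. Point: middle of the claw, 77 mm from the axis.
- lid: Loose aluminium lid, about 0.25 kg. Origin: centre of its underside, z up. Tapered plug of diameter 98 to 108 mm from 0 to 10 mm, disc of diameter 126 mm from 10 to 16 mm, two ears 30 mm wide along its +y and -y out to 78 mm at that height. Fully home its origin is 62 mm above the shelf on the canister's axis, as at the start, ears along the canister's y (about 0.08 rad); it fits either way round.
- lid_knob (a point): Middle of the lid's round ebony knob: diameter 26 mm, from 24 to 54 mm above the lid's origin, the point 39 mm above it; below it a brass neck of diameter 18 mm.
- lid_pad: Fixed square grey felt pad, 190 x 190 x 3 mm, empty; origin at the centre of its underside. The lid is laid about its middle. Its place and the leather mat's are sometimes swapped (left or right of the canister).
- mat: Fixed square brown leather mat, 190 x 190 x 3 mm, on which the matrices stand; origin at the centre of its underside.
- matrix1: Loose seal matrix, 52 mm tall, about 0.11 kg: round brass foot of diameter 32 mm, 10 mm high, and on it a round upright ebony handle of diameter 18 mm from 10 to 52 mm up. Origin: centre of the foot's underside, z along the handle. Stands on the leather mat at the start; may be absent.
- matrix2: Loose seal matrix, 52 mm tall, about 0.11 kg: round brass foot of diameter 32 mm, 10 mm high, and on it a round upright ebony handle of diameter 18 mm from 10 to 52 mm up. Origin: centre of the foot's underside, z along the handle. Stands on the leather mat at the start; may be absent.
- matrix3: Loose seal matrix, 52 mm tall, about 0.11 kg: round brass foot of diameter 32 mm, 10 mm high, and on it a round upright ebony handle of diameter 18 mm from 10 to 52 mm up. Origin: centre of the foot's underside, z along the handle. Stands on the leather mat at the start; may be absent.
- matrix4: Loose seal matrix, 52 mm tall, about 0.11 kg: round brass foot of diameter 32 mm, 10 mm high, and on it a round upright ebony handle of diameter 18 mm from 10 to 52 mm up. Origin: centre of the foot's underside, z along the handle. Stands on the leather mat at the start; may be absent.
- palette: Bystander: round white porcelain palette, chipped, diameter 90 mm, 8 mm high, lying behind. Origin: underside. To be left alone.
- vial: Bystander: glass vial with a silver top, diameter 28 mm, 64 mm tall. Origin: underside. To be left alone.
- burnisher: Bystander: horn burnisher lying flat, 160 mm long, 12 mm high, near the robot on its left. Origin: underside. To be left alone.
- loupe: Bystander: metal loupe, diameter 40 mm, 32 mm tall, near the robot on its right. Origin: underside. To be left alone.
- brush: Bystander: small brush lying flat, 150 mm long. Origin: underside. To be left alone.
- jar: Bystander: small closed jar, diameter 48 mm, 60 mm tall. Origin: underside. To be left alone.
Mind the look-alikes: they are no part of the job. Leave any blue or purple look-alike of the matrix4 alone.

How it is judged:
By the outcome, as a careful person would: the job done as asked, in the order asked, and still so for the second after the job is handed in, with the robot touching nothing.
Of matrix1, matrix2, matrix3, matrix4 only 2 to 4 are there at a start; the rules pass over those that are not, and their reading is None.
At some moment in a run one of matrix1, matrix2, matrix3, matrix4 may be knocked a few centimetres aside while the robot is not near it.
Once in a run the grip may slacken for a moment while it holds something.
It also fails if it takes over 210 s, if anything falls off the work surface, if the arm or the gripper's body presses on something with over 40 N, if the wrist force passes 120 N, or if a joint passes its speed limit or range.

ROBOT

A 7-joint arm with a two-finger parallel gripper is mounted at the origin on the work surface. World frame = base frame: x ahead of the robot, y to its left, z up, the work surface at z = 0. Lengths are in m, angles in rad, forces in N, time in s.
With the tool pointing down it reaches from about 0.35 to 0.9 m from the base axis. Payload 7.2 kg.
Tool frame: the origin (TCP) lies midway between the tips of the shut fingers; the grasp point (between the pads) lies 19 mm behind it; z points along the fingers, y is the line along which they close (so a half turn about z gives the same grasp; the last joint's range is limited). The gripper opens to 85 mm and grips with 20 to 120 N. Pads are 22 mm wide; open, the fingers measure 114 mm over their backs; the gripper's body (76 mm by 85 mm) begins 54 mm behind the grasp point. The pads swing forward as they close: fully open they stand 13 mm farther back than shut.
Start: joints at [1.167, 0.411, -0.013, 1.596, 0.006, 1.134, -0.082], TCP at [0.206, -0.59, 0.231] pointing down, gripper open.
Joint ranges: [-2.95, 2.95], [-0.29, 1.99], [-1.47, 1.44], [0.14, 2.54], [-1.03, 4.17], [0.13, 1.85], [-2.86, 2.86]. Speed limits (rad/s): [2.39, 2.39, 3.01, 3.01, 3.14, 3.14, 3.14].

INTERFACE

Orientations are given as a unit quaternion [w, x, y, z].
In Python, from bench import robot gives the robot as it stands.
- The arm moves only by the tool carry_out, never from a script. Its argument "motion" is one flat list of numbers, 4 for each row, row after row: the shift along the tool's x, y, z in cm, then the turn about the tool's z in rad. A call has 1 to 10 rows; each row shifts and turns the commanded pose from where the row before left it, along the tool's axes as they then stand; what a row does not reach is not made up. A row lasts 1/8 s, in which the tool goes at most 62.5 mm and 10.7 degrees, less where a joint would pass 70% of its speed; a pose out of reach is approached as far as the arm can. A call with a gripper value outside its range is refused whole. "fingers" is the closure, from 0 (fully open) to 1 (shut), set as the call begins (left out, the last holds). The fingers move at their own pace and stop on an object; the grip force is fixed at half the most. Time passes only in rows, so rows that do not move let the fingers close. It gives the time, the measured TCP pose, the force, the opening and the grip force at its end, in the units of the state.
- robot.observe(): the state, without advancing time (a new reading comes with each control period).
- robot.camera(name): name is "scene" or "side" or "wrist"; returns (picture, depth): 384x512x3 uint8, red, green, blue; 384x512 float32, m along the optical axis (not along the pixel's ray), 0 where there is no reading.
- robot.get_calibration(name): a dict with "fov_y" (degrees; the focal length in pixels is half the picture's height over the tangent of half this angle, whatever the lens; pixels are square), "cx", "cy" (the principal point, pixels), "rvec" (rotation vector, rad) and "tvec" (3), from world to camera coordinates, as OpenCV has them. Camera axes: x right, y down, z forward; pixel columns grow to the right and rows downward; lengths in m; the calibration is good to about 2 mm. A picture is of the moment at which its call begins: read the wrist's pose just before it. get_calibration takes no time and is no camera call; for the wrist camera it gives the pose at the moment of the call.
- robot.close_job(): hands the job in; it is judged then, once.
Trained networks look in the newest picture that a camera, given by its name, has taken for a name from the list of things; names that differ only in an ending like _2 or _b are one class to them, and where a whole thing is asked for, a point or a joint stands for the part that bears it (a point fixed in the world has none). Each returns a list of dicts, best first, with "score" (0 to 1); they miss things now and then, are a little off and sometimes report something else, mostly with a low value. They report only what shows in the picture. A call takes as long as a camera call. They do not tell look-alikes from the thing itself.
- robot.outline_of(camera, thing): "pixels" (384x512 bool, what is visible of it) and "box" ([left, top, right, bottom] in pixels, round what is visible of it).
The state is a dict: "time": time; "joint_pos": joint angles; "qd": joint speeds; "effort": joint torques, N m; "tool_pos": TCP position; "tcp_rot": TCP orientation; "ft_force": force on the tool from outside, world axes, zero at the start; "torque": the same for the moment, N m; "grip_width": opening from 0.0 (shut) to 1.0 (fully open); "finger_force": force on a finger pad.
Only numpy, scipy, OpenCV 4.12 (cv2) and the standard library are available. Lean on these libraries where they do the work, as an engineer would, in place of code of your own. Each camera call takes 0.05 s, during which the arm holds its last target. There are 200 camera calls.

## Working session

There is one attempt and no reset: what is moved stays moved. The work goes in short steps, Python scripts to look and compute and a tool call to move; the robot and the scene stay as the last step left them, time stands still between calls to the robot, and variables do not carry over. Pictures are saved under pics/ and viewed, at most 14 in all, crops included, and the job is handed in when it is done.

Besides the shell and the picture viewer there is one more tool, called after "Emit:" as a command line: name --argument value ..., lists and objects as JSON in quotes. carry_out: Moves the arm, as the interface text tells. Its arguments: {"type":"object","properties":{"motion":{"type":"array","items":{"type":"number"}},"fingers":{"type":"number"}},"required":["motion"]}

```bash
mkdir -p pics; cat > h.py <<'E'
import numpy as np, cv2
from scipy.spatial.transform import Rotation as R
from bench import robot
def cam(name, save=None):
    c=robot.get_calibration(name); im,d=robot.camera(name)
    if save: cv2.imwrite('pics/'+save+'.png', im[:,:,::-1])
    return im,d,c
def pts(d,c):
    "world point per pixel"
    f=d.shape[0]/2/np.tan(np.radians(c['fov_y'])/2)
    v,u=np.mgrid[:d.shape[0],:d.shape[1]]
    P=np.stack([(u-c['cx'])/f*d,(v-c['cy'])/f*d,d],-1)
    M=R.from_rotvec(np.ravel(c['rvec'])).as_matrix()
    W=(P-np.ravel(c['tvec']))@M
    W[d<=0]=np.nan
    return W
def st():
    s=robot.observe(); q=s['tcp_rot']; r=R.from_quat([q[1],q[2],q[3],q[0]]).as_matrix()
    return s,np.array(s['tool_pos']),r
E
python3 - <<'E'
from h import *
s,p,r=st(); print(s['time'],p.round(4),r.round(3).tolist(),s['grip_width'])
ims=[]
for n in ('scene','side'):
    im,d,c=cam(n,n+'0'); W=pts(d,c); print(n,{k:np.round(np.ravel(v),3).tolist() for k,v in c.items()})
    for t in ['canister','collar','lid','lid_knob','collar_grip','lid_pad','mat','matrix1','jar','vial','loupe','palette']:
        for o in robot.outline_of(n,t)[:6]:
            m=o['pixels']; w=W[m]; w=w[np.isfinite(w[:,0])]
            if len(w): print(t,round(o['score'],2),np.round(o['box']).tolist(),'med',np.median(w,0).round(3),'zmax',np.percentile(w[:,2],97).round(3))
E
```

```text
0.0 [ 0.2057 -0.5896  0.2304] [[0.944, 0.33, -0.001], [0.33, -0.944, 0.001], [-0.0, -0.002, -1.0]] 1.0016465835348298
scene {'fov_y': [50.242], 'cx': [260.274], 'cy': [190.996], 'rvec': [1.219, 2.055, -1.138], 'tvec': [0.217, -0.189, 1.833]}
canister 0.68 [220.0, 182.0, 288.0, 228.0] med [0.613 0.058 0.064] zmax 0.091
collar 0.75 [219.0, 177.0, 272.0, 222.0] med [0.618 0.066 0.067] zmax 0.092
collar 0.69 [173.0, 210.0, 190.0, 232.0] med [ 0.757 -0.117  0.041] zmax 0.065
lid 0.63 [225.0, 187.0, 266.0, 212.0] med [0.597 0.032 0.082] zmax 0.118
lid_knob 0.74 [223.0, 189.0, 269.0, 209.0] med [0.597 0.032 0.081] zmax 0.118
lid_knob 0.46 [218.0, 183.0, 286.0, 229.0] med [0.617 0.058 0.063] zmax 0.09
collar_grip 0.88 [222.0, 182.0, 277.0, 221.0] med [0.62  0.065 0.067] zmax 0.093
lid_pad 0.82 [150.0, 172.0, 215.0, 200.0] med [ 0.513 -0.306  0.007] zmax 0.011
mat 0.55 [296.0, 211.0, 370.0, 258.0] med [0.546 0.314 0.006] zmax 0.01
matrix1 0.69 [372.0, 258.0, 382.0, 274.0] med [0.643 0.479 0.018] zmax 0.056
matrix1 0.59 [374.0, 237.0, 386.0, 260.0] med [0.561 0.47  0.022] zmax 0.054
matrix1 0.
[... 1638 characters left out ...]
max 0.055
matrix1 0.66 [219.0, 311.0, 228.0, 330.0] med [0.574 0.384 0.02 ] zmax 0.055
matrix1 0.63 [260.0, 309.0, 276.0, 329.0] med [0.485 0.37  0.019] zmax 0.055
matrix1 0.57 [263.0, 360.0, 278.0, 383.0] med [0.461 0.479 0.015] zmax 0.053
matrix1 0.51 [217.0, 353.0, 229.0, 376.0] med [0.554 0.477 0.014] zmax 0.053
matrix1 0.5 [173.0, 352.0, 190.0, 372.0] med [0.635 0.487 0.014] zmax 0.053
jar 0.79 [193.0, 151.0, 211.0, 171.0] med [ 0.742 -0.109  0.041] zmax 0.061
vial 0.48 [214.0, 132.0, 220.0, 150.0] med [ 0.725 -0.243  0.036] zmax 0.063
loupe 0.63 [333.0, 158.0, 348.0, 175.0] med [ 0.333 -0.167  0.027] zmax 0.034
palette 0.69 [149.0, 268.0, 191.0, 300.0] med [0.718 0.3   0.008] zmax 0.01
```

```bash
python3 - <<'E'
import cv2,numpy as np
a=cv2.imread('pics/scene0.png')[150:290,140:400]; b=cv2.imread('pics/side0.png')[110:384,130:370]
a=cv2.resize(a,None,fx=2.9,fy=2.9,interpolation=3)
cv2.imwrite('pics/a.png',a)
cv2.imwrite('pics/b.png',cv2.resize(b,None,fx=2.18,fy=2.18,interpolation=3))
E
```

```text
(no output)
```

View pics/a.png

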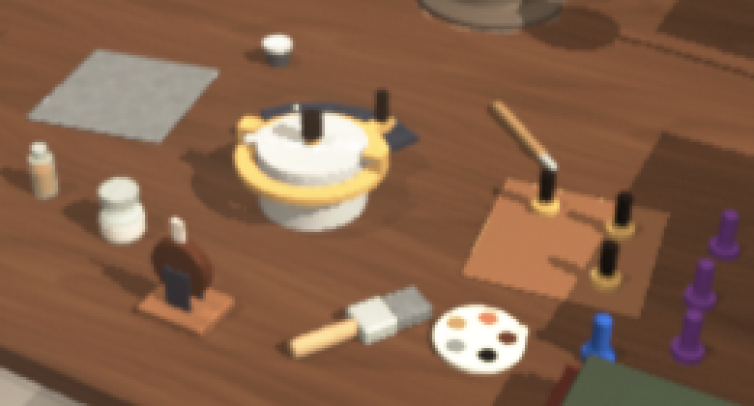

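View pics/b.png

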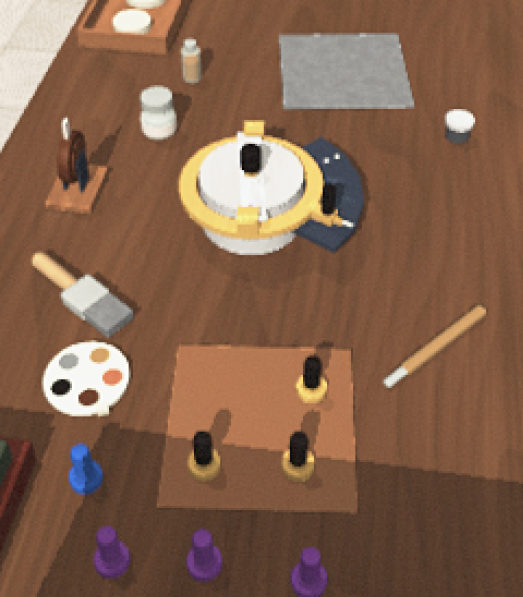

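Three ebony matrices stand on the mat (side crop ≈ (312,380), (204,455), (298,455)); the purple and blue ones are off it. Next is a wrist view over the canister.

```bash
cat >> h.py <<'E'
def plan(way, n=None, start=None, maxd=.058, maxa=.17):
    "way: list of (x,y,z,psi); prints tool-frame rows (cm, rad); psi = world heading of tool x"
    s,p,r=st(); psi=np.arctan2(r[1,0],r[0,0])
    if start is not None: p,psi=np.array(start[:3]),start[3]
    out=[]
    for w in way:
        t=np.array(w[:3]); da=(w[3]-psi+np.pi)%(2*np.pi)-np.pi
        k=max(1,int(np.ceil(max(np.linalg.norm(t-p)/maxd,abs(da)/maxa))))
        dp=(t-p)/k
        for i in range(k):
            a=psi+da*i/k
            out+=[round(100*(dp[0]*np.cos(a)+dp[1]*np.sin(a)),2),round(100*(dp[0]*np.sin(a)-dp[1]*np.cos(a)),2),round(-100*dp[2],2),round(-da/k,3)]
        p,psi=t,psi+da
        
    for i in range(0,len(out),40): print(len(out[i:i+40])//4,out[i:i+40])
E
python3 - <<'E'
from h import *
s,p,r=st(); c=robot.get_calibration('wrist'); M=R.from_rotvec(np.ravel(c['rvec'])).as_matrix()
o=-M.T@np.ravel(c['tvec']); print('cam in tool',(r.T@(o-p)).round(3),(r.T@M.T).round(2).tolist(),c['fov_y'])
plan([(.50,.03,.36,0)])
E
```

```text
cam in tool [ 0.081 -0.001 -0.142] [[0.0, -0.95, -0.31], [1.0, 0.0, 0.0], [-0.0, -0.31, 0.95]] 66.94682016935145
10 [np.float64(3.71), np.float64(-3.76), np.float64(-0.99), np.float64(0.026), np.float64(3.61), np.float64(-3.85), np.float64(-0.99), np.float64(0.026), np.float64(3.51), np.float64(-3.94), np.float64(-0.99), np.float64(0.026), np.float64(3.41), np.float64(-4.03), np.float64(-0.99), np.float64(0.026), np.float64(3.3), np.float64(-4.12), np.float64(-0.99), np.float64(0.026), np.float64(3.19), np.float64(-4.2), np.float64(-0.99), np.float64(0.026), np.float64(3.08), np.float64(-4.29), np.float64(-0.99), np.float64(0.026), np.float64(2.97), np.float64(-4.36), np.float64(-0.99), np.float64(0.026), np.float64(2.86), np.float64(-4.44), np.float64(-0.99), np.float64(0.026), np.float64(2.74), np.float64(-4.51), np.float64(-0.99), np.float64(0.026)]
3 [np.float64(2.62), np.float64(-4.58), np.float64(-0.99), np.float64(0.026), np.float64(2.51), np.float64(-4.65), np.float64(-0.99), np.float64(0.026), np.float64(2.38), np.float64(-4.71), np.float64(-0.99), np.float64(0.026)]
```

Emit:
carry_out --motion '[3.7,-3.8,-1,0.026,3.6,-3.85,-1,0.026,3.5,-3.95,-1,0.026,3.4,-4.05,-1,0.026,3.3,-4.1,-1,0.026,3.2,-4.2,-1,0.026,3.1,-4.3,-1,0.026,3,-4.35,-1,0.026,2.85,-4.45,-1,0.026,2.75,-4.5,-1,0.026]'

```text
time: 2.55
tool_pos: [0.4331, -0.1114, 0.332]
tcp_rot: [0.0, 0.999, 0.037, 0.0]
ft_force: [1.1, -0.3, 0.2]
grip_width: 1.002
finger_force: 0.0
```

Emit:
carry_out --motion '[2.6,-4.6,-1,0.026,2.5,-4.65,-1,0.026,2.4,-4.7,-1,0.026,0,0,0,0,0,0,0,0]'

```text
time: 3.18
tool_pos: [0.5003, 0.0295, 0.361]
tcp_rot: [0.0, 1.0, -0.001, -0.0]
ft_force: [-0.4, -0.4, -1.3]
grip_width: 0.998
finger_force: 0.0
```

```bash
sed -i 's/out+=\[/out+=[float(v) for v in (/; s/round(-da\/k,3)\]/round(-da\/k,3))]/' h.py
python3 - <<'E'
from h import *
s,p,r=st(); print(s['time'],p.round(4),r.round(3).tolist())
im,d,c=cam('wrist','w1'); np.savez('w1.npz',im=im,W=pts(d,c))
cv2.imwrite('pics/w1b.png',cv2.resize(im[:,:,::-1],(768,576),interpolation=3))
E
```

```text
3.175 [0.5003 0.0295 0.361 ] [[1.0, -0.002, -0.001], [-0.002, -1.0, -0.001], [-0.001, 0.001, -1.0]]
```

View pics/w1b.png

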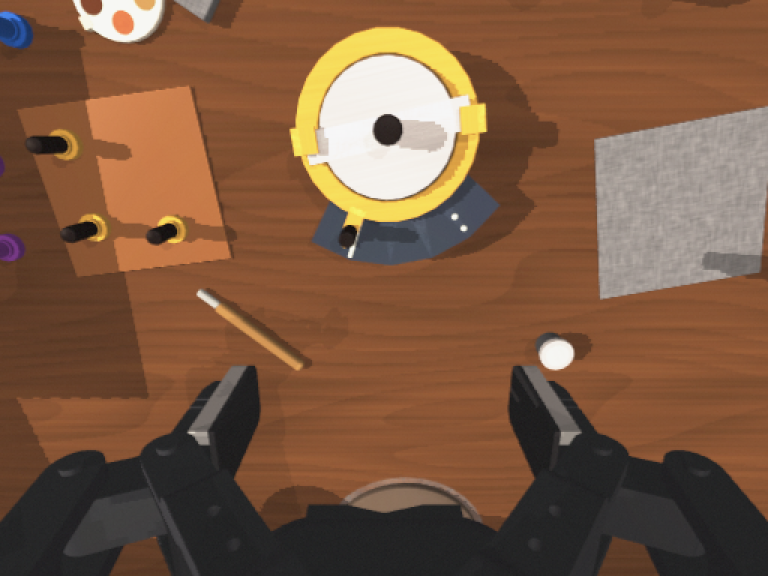

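The wrist picture (768 wide) shows the knob at (388,128), the stub at (348,238) near the long mark, the dots at (455,216) and (463,228), the claws at (302,142) and (474,118). The three matrices are at (65,145), (92,228) and (172,230), and the pad is on the right.

```bash
python3 - <<'E'
from h import *
z=np.load('w1.npz'); im=z['im'];W=z['W'].reshape(384,512,3); Z=W[...,2]
v,u=np.mgrid[:384,:512]
hsv=cv2.cvtColor(im,cv2.COLOR_RGB2HSV)
def near(cx,cy,r): return (u-cx)**2+(v-cy)**2<r*r
def circ(m):
    cs,_=cv2.findContours(m.astype(np.uint8),0,2); c=max(cs,key=cv2.contourArea)[:,0]
    w=W[c[:,1],c[:,0],:2]; A=np.c_[2*w,np.ones(len(w))]
    s=np.linalg.lstsq(A,(w**2).sum(1),rcond=None)[0]; return s[:2].round(4),np.sqrt(s[2]+s[:2]@s[:2]).round(4),len(w)
lidm=near(259,85,75)&(abs(Z-.078)<.004)&(hsv[...,1]<60)
print('lid disc',circ(lidm),np.median(Z[lidm]).round(4))
fl=near(259,85,95)&(abs(Z-.064)<.004)&(hsv[...,1]>100)
w=W[fl]; print('flange z',np.median(w[:,2]),w.min(0).round(3),w.max(0).round(3), circ(fl))
k=near(259,85,30)&(Z>.108); print('knob',np.median(W[k],0).round(4),((W[k].min(0)+W[k].max(0))/2).round(4),k.sum())
k=near(232,158,25)&(Z>.099); print('stub',np.median(W[k],0).round(4),((W[k].min(0)+W[k].max(0))/2).round(4),k.sum())
for n,(a,b) in dict(c1=(201,95),c2=(316,79)).items():
    k=near(a,b,14)&(Z>.0825); print(n,np.median(W[k],0).round(4),k.sum())
k=near(306,148,12)&(im.min(2)>170)
n,l,s_,cc=cv2.connectedComponentsWithStats(k.astype(np.uint8)); print('dots',[ (cc[i].round(1).tolist(),W[int(cc[i][1]+.5),int(cc[i][0]+.5)].round(4).tolist(),int(s_[i][4])) for i in range(1,n)])
for n,(a,b) in dict(m1=(44,97),m2=(60,153),m3=(115,154)).items():
    k=near(a,b,28)&(Z>.049); print(n,((W[k].min(0)+W[k].max(0))/2).round(4),Z[k].max().round(4),k.sum())
# mat corners from pixels, pad
for n,px in dict(mat=[(13,72),(128,58),(154,171),(52,184)],pad=[(398,95),(401,198),(505,180)]).items():
    print(n,[W[b,a].round(3).tolist() for a,b in px])
im2,d2,c2=cam('wrist')
for t in ('lid','lid_pad','mat'):
    for o in robot.outline_of('wrist',t)[:2]: 
        q=W[o['pixels']]; print(t,o['score'],np.round(o['box']),np.nanmedian(q,0).round(3))
E
```

```text
lid disc (array([0.5888, 0.0277]), np.float64(0.0639), 155) 0.0778
flange z 0.0637542986744338 [ 0.492 -0.06   0.06 ] [0.676 0.114 0.068] (array([0.598 , 0.0268]), np.float64(0.0732), 173)
knob [0.5891 0.0288 0.1156] [0.5884 0.0282 0.1149] 338
stub [0.4925 0.0665 0.1036] [0.4918 0.0668 0.1025] 98
c1 [0.5795 0.1037 0.0858] 302
c2 [ 0.5986 -0.0488  0.0858] 317
dots [([302.5, 144.3], [0.5046, -0.0436, 0.0491], 14), ([308.5, 151.7], [0.4919, -0.0538, 0.0489], 14)]
m1 [0.5759 0.3755 0.0531] 0.0573 130
m2 [0.4864 0.362  0.053 ] 0.0568 110
m3 [0.4832 0.2727 0.0533] 0.0572 103
mat [[0.613, 0.423, -0.001], [0.634, 0.233, 0.001], [0.448, 0.213, -0.0], [0.425, 0.398, 0.003]]
pad [[0.577, -0.203, 0.003], [0.398, -0.236, 0.004], [0.432, -0.418, 0.003]]
lid 0.77 [203.  40. 315. 137.] [0.591 0.029 0.078]
lid 0.38 [ 10.  57. 152. 186.] [0.541 0.314 0.003]
mat 0.95 [  6.  56. 155. 185.] [0.541 0.314 0.003]
mat 0.46 [192.  19. 334. 179.] [0.531 0.018 0.063]
```

```bash
python3 - <<'E'
from h import *
C=np.array([.5888,.0280])
q=lambda th,z,r=.105:(*(C+r*np.array([np.cos(th),np.sin(th)])),z,th-np.pi)
t0=np.pi-.379
plan([q(t0,.15),q(t0,.074)])
print('arc')
plan([q(t0+1.082*i/9,.074) for i in range(1,10)],start=q(t0,.074))
E
```

```text
6 [-0.23, -0.95, 5.28, 0.094, -0.32, -0.92, 5.28, 0.094, -0.4, -0.89, 5.28, 0.094, -0.48, -0.85, 5.28, 0.094, 0.0, -0.0, 3.8, -0.0, 0.0, -0.0, 3.8, -0.0]
arc
9 [0.08, 1.26, -0.0, -0.12, 0.08, 1.26, -0.0, -0.12, 0.08, 1.26, -0.0, -0.12, 0.08, 1.26, -0.0, -0.12, 0.08, 1.26, -0.0, -0.12, 0.08, 1.26, -0.0, -0.12, 0.08, 1.26, -0.0, -0.12, 0.08, 1.26, -0.0, -0.12, 0.08, 1.26, -0.0, -0.12]
```

Emit:
carry_out --motion '[-0.23,-0.95,5.3,0.094,-0.32,-0.92,5.3,0.094,-0.4,-0.89,5.3,0.094,-0.48,-0.85,5.2,0.094,0,0,3.8,0,0,0,2.0,0,0,0,1.8,0,0,0,0,0]'

```text
time: 4.42
tool_pos: [0.4906, 0.0673, 0.0733]
tcp_rot: [0.0, 0.982, -0.188, -0.001]
ft_force: [0.3, -0.1, 0.4]
grip_width: 1.0
finger_force: 0.0
```

Emit:
carry_out --motion '[0,0,0,0,0,0,0,0,0,0,0,0,0,0,0,0,0,0,0,0,0,0,0,0]' --fingers 1

```text
time: 5.18
tool_pos: [0.4917, 0.068, 0.0748]
tcp_rot: [0.0, 0.982, -0.188, 0.0]
ft_force: [-0.8, -0.6, 5.5]
grip_width: 0.168
finger_force: 58.4
```

Emit:
carry_out --motion '[0.08,1.26,0,-0.12,0.08,1.26,0,-0.12,0.08,1.26,0,-0.12,0.08,1.26,0,-0.12,0.08,1.26,0,-0.12,0.08,1.26,0,-0.12,0.08,1.26,0,-0.12,0.08,1.26,0,-0.12,0.08,1.26,0,-0.12,0,0,0,0]'

```text
time: 6.42
tool_pos: [0.5076, -0.0418, 0.0748]
tcp_rot: [0.001, 0.939, 0.343, -0.003]
ft_force: [-10.0, -6.8, 17.1]
grip_width: 0.167
finger_force: 60.9
```

Emit:
carry_out --motion '[0,0,0,0,0,0,0,0,0,0,0,0,0,0,0,0]' --fingers 0

```text
time: 6.92
tool_pos: [0.5094, -0.0384, 0.0742]
tcp_rot: [-0.0, 0.939, 0.344, 0.0]
ft_force: [-0.1, 0.1, 0.2]
grip_width: 0.988
finger_force: 0.0
```

Emit:
carry_out --motion '[0,0,-4,0,0,0,-5,0,0,0,-5,0,0,0,-5,0,0,0,-5,0,0,0,0,0]'

```text
time: 7.68
tool_pos: [0.5112, -0.0381, 0.3181]
tcp_rot: [0.002, 0.939, 0.344, 0.003]
ft_force: [-0.5, 0.7, -0.6]
grip_width: 1.002
finger_force: 0.0
```

```bash
python3 - <<'E'
from h import *
s,p,r=st(); print(s['time'],p.round(4),np.arctan2(r[1,0],r[0,0]))
im,d,c=cam('wrist','w2'); np.savez('w2.npz',im=im,W=pts(d,c))
cv2.imwrite('pics/w2b.png',cv2.resize(im[:,:,::-1],(768,576),interpolation=3))
E
```

```text
7.675 [ 0.5112 -0.0381  0.3181] 0.7019854286250958
```

View pics/w2b.png

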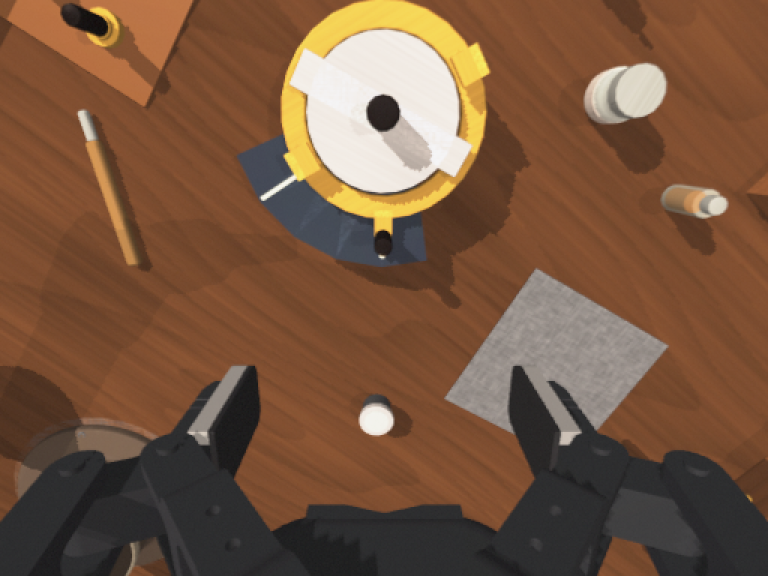

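The stub (383,242) now stands over the two dots. The long mark shows at (262,198)–(298,175), and the claws are clear of the ears. Measuring ears, line and claws.

```bash
cat > m.py <<'E'
from h import *
def meas(f,C0=(.589,.028)):
    z=np.load(f); im=z['im'];W=z['W']; Z=W[...,2]; hsv=cv2.cvtColor(im,cv2.COLOR_RGB2HSV)
    rad=np.hypot(W[...,0]-C0[0],W[...,1]-C0[1]); ang=np.arctan2(W[...,1]-C0[1],W[...,0]-C0[0])
    w=W[(rad<.1)&(Z>.0835)&(Z<.09)&(hsv[...,1]>100)]
    def halves(w):
        a,b=[w[s] for s in ((w[:,1]>C0[1]),(w[:,1]<=C0[1]))]
        if len(a)<5 or len(b)<5: return
        mid=lambda q:np.median(q,0)[:2]
        A,B=mid(a),mid(b); return A.round(4),B.round(4),'mid',((A+B)/2).round(4),'dir-pi/2',round(float(np.arctan2(*(A-B)[::-1])-np.pi/2),3)
    print('claws',halves(w))
    w=W[(rad<.082)&(rad>.066)&(Z>.074)&(Z<.082)&(hsv[...,1]<70)]; print('ears',halves(w))
    k=(rad<.115)&(rad>.09)&(Z>.099)&(Z<.109); w=W[k]
    c=(w.min(0)+w.max(0))/2; print('stub',c.round(4),'ang-pi',round(float(np.arctan2(-(c[1]-C0[1]),-(c[0]-C0[0]))),3),'r',np.hypot(*(c[:2]-C0)).round(4))
    k=(rad<.137)&(rad>.09)&(abs(Z-.048)<.006)&(im.min(2)>150)
    for lo,hi in ((-.7,.2),(.4,1.0)):
        a=np.arctan2(-(W[...,1]-C0[1]),-(W[...,0]-C0[0])); m=k&(a>lo)&(a<hi)
        if m.sum(): print('mark ang-pi',np.median(a[m]).round(3),m.sum())
E
python3 -c "
from m import *
meas('w2.npz')"
```

```text
claws (array([0.5173, 0.0557]), array([ 6.604e-01, -6.000e-04]), 'mid', array([0.5888, 0.0276]), 'dir-pi/2', 1.196)
ears (array([0.5734, 0.0978]), array([ 0.6038, -0.042 ]), 'mid', array([0.5886, 0.0279]), 'dir-pi/2', 0.214)
stub [ 0.5087 -0.0397  0.102 ] ang-pi 0.701 r 0.105
mark ang-pi -0.3 96
mark ang-pi 0.692 3
```

```bash
python3 - <<'E'
from h import *
plan([(.5887,.0278,.16,.2),(.5887,.0278,.085,.2)])
print('lift/move'); plan([(.5887,.0278,.17,.2),(.507,-.306,.17,.2),(.507,-.306,.05,.2)],start=(.5887,.0278,.085,.2))
E
```

```text
6 [2.57, 0.0, 3.89, 0.125, 2.55, -0.32, 3.89, 0.125, 2.49, -0.63, 3.89, 0.125, 2.39, -0.94, 3.89, 0.125, 0.0, 0.0, 3.75, 0.0, 0.0, 0.0, 3.75, 0.0]
lift/move
10 [0.0, 0.0, -4.25, -0.0, 0.0, 0.0, -4.25, -0.0, -2.44, 5.18, -0.0, -0.0, -2.44, 5.18, -0.0, -0.0, -2.44, 5.18, -0.0, -0.0, -2.44, 5.18, -0.0, -0.0, -2.44, 5.18, -0.0, -0.0, -2.44, 5.18, -0.0, -0.0, 0.0, 0.0, 4.0, -0.0, 0.0, 0.0, 4.0, -0.0]
1 [0.0, 0.0, 4.0, -0.0]
```

Emit:
carry_out --motion '[2.57,0,3.9,0.125,2.55,-0.32,3.9,0.125,2.49,-0.63,3.9,0.125,2.39,-0.94,3.9,0.125,0,0,3.7,0,0,0,2.5,0,0,0,1.2,0,0,0,0,0]'

```text
time: 8.72
tool_pos: [0.5869, 0.0277, 0.0831]
tcp_rot: [-0.0, 0.995, 0.101, -0.001]
ft_force: [-0.4, -0.1, 1.0]
grip_width: 1.0
finger_force: 0.0
```

Emit:
carry_out --motion '[0,0,0,0,0,0,0,0,0,0,0,0,0,0,0,0,0,0,0,0,0,0,0,0]' --fingers 1

```text
time: 9.48
tool_pos: [0.5883, 0.0276, 0.0852]
tcp_rot: [0.0, 0.995, 0.101, 0.001]
ft_force: [-2.2, -1.2, 6.2]
grip_width: 0.288
finger_force: 58.7
```

Emit:
carry_out --motion '[0,0,-1,0,0,0,-2.5,0,0,0,-5,0]'

```text
time: 9.85
tool_pos: [0.5862, 0.0272, 0.1685]
tcp_rot: [-0.0, 0.995, 0.101, -0.002]
ft_force: [0.5, -0.5, -1.3]
grip_width: 0.288
finger_force: 59.0
```

Emit:
carry_out --motion '[-2.44,5.2,0,0,-2.44,5.2,0,0,-2.44,5.2,0,0,-2.44,5.2,0,0,-2.44,5.2,0,0,-2.44,5.1,0,0,0,0,4,0,0,0,4,0,0,0,4,0,0,0,0,0]'

```text
time: 11.1
tool_pos: [0.5044, -0.3053, 0.0468]
tcp_rot: [-0.002, 0.995, 0.101, -0.003]
ft_force: [0.7, 0.7, -1.4]
grip_width: 0.286
finger_force: 59.2
```

Emit:
carry_out --motion '[0,0,1.2,0,0,0,0.7,0,0,0,0.4,0,0,0,0,0]'

```text
time: 11.6
tool_pos: [0.5068, -0.3065, 0.0265]
tcp_rot: [0.0, 0.995, 0.101, 0.0]
ft_force: [-0.4, -0.1, -3.1]
grip_width: 0.288
finger_force: 58.9
```

Emit:
carry_out --motion '[0,0,0.15,0,0,0,0,0]'

```text
time: 11.85
tool_pos: [0.5071, -0.3066, 0.0262]
tcp_rot: [0.001, 0.995, 0.101, 0.0]
ft_force: [-3.1, 1.3, 8.2]
grip_width: 0.291
finger_force: 60.5
```

Emit:
carry_out --motion '[0,0,0,0,0,0,0,0,0,0,0,0,0,0,0,0]' --fingers 0

```text
time: 12.35
tool_pos: [0.5068, -0.3064, 0.0248]
tcp_rot: [0.0, 0.995, 0.101, 0.0]
ft_force: [0.7, 0.0, 0.1]
grip_width: 0.998
finger_force: 0.0
```

Emit:
carry_out --motion '[0,0,-4,0,0,0,-6,0,0,0,-6,0,0,0,-6,0,0,0,-6,0,0,0,-5,0,0,0,0,0]'

```text
time: 13.22
tool_pos: [0.5084, -0.3065, 0.3593]
tcp_rot: [0.002, 0.995, 0.101, 0.003]
ft_force: [-0.2, 0.3, -0.2]
grip_width: 1.001
finger_force: 0.0
```

```bash
python3 - <<'E'
from h import *
s,p,r=st(); print(s['time'],p.round(4))
plan([(.44,.20,.36,.2)])
E
```

```text
13.225 [ 0.5084 -0.3065  0.3593]
9 [0.38, -5.67, -0.01, 0.0, 0.38, -5.67, -0.01, 0.0, 0.38, -5.67, -0.01, 0.0, 0.38, -5.67, -0.01, 0.0, 0.38, -5.67, -0.01, 0.0, 0.38, -5.67, -0.01, 0.0, 0.38, -5.67, -0.01, 0.0, 0.38, -5.67, -0.01, 0.0, 0.37, -5.67, -0.01, 0.0]
```

Emit:
carry_out --motion '[0.38,-5.7,0,0,0.38,-5.7,0,0,0.38,-5.7,0,0,0.38,-5.7,0,0,0.38,-5.7,0,0,0.38,-5.7,0,0,0.38,-5.6,0,0,0.38,-5.6,0,0,0.38,-5.6,0,0,0,0,0,0]'

```text
time: 14.48
tool_pos: [0.4358, 0.2046, 0.3541]
tcp_rot: [-0.001, 0.994, 0.105, -0.001]
ft_force: [0.5, -1.0, 0.4]
grip_width: 1.002
finger_force: 0.0
```

```bash
cat > mm.py <<'E'
from h import *
def mats(save):
    s,p,r=st(); im,d,c=cam('wrist',save); W=pts(d,c); Z=W[...,2]; im=im.astype(int)
    top=(Z>.045)&(Z<.062)&(W[...,0]>.4)&(im.max(2)<110)
    n,l,ss,cc=cv2.connectedComponentsWithStats(top.astype(np.uint8))
    for i in range(1,n):
        if ss[i][4]<25: continue
        w=W[(l==i)&(Z>.0515)]; 
        if len(w)<15: continue
        col=im[l==i].mean(0)
        print(cc[i].round(0),'mid',((w.min(0)+w.max(0))/2).round(4),'med',np.median(w,0).round(4),'n',len(w),'rgb',col.round(0))
    return im,W
E
python3 - <<'E'
from mm import *
s,p,r=st(); print(s['time'],p.round(4)); im,W=mats('w3')
np.savez('w3.npz',im=im.astype(np.uint8),W=W)
cv2.imwrite('pics/w3b.png',cv2.resize(cv2.imread('pics/w3.png'),(768,576),interpolation=3))
# lid on pad from side camera
a,d,c=cam('side','side1'); W=pts(d,c)
k=(W[...,1]<-.2)&(W[...,1]>-.42)&(W[...,0]>.4)&(W[...,0]<.62); q=W[k&(abs(W[...,2]-.019)<.004)]; print('lid top',((np.percentile(q,1,0)+np.percentile(q,99,0))/2).round(4),len(q)); q=W[k&(W[...,2]>.05)]; print('knob',np.median(q,0))
E
```

```text
14.475 [0.4358 0.2046 0.3541]
[156.  21.] mid [0.5761 0.3741 0.0544] med [0.5761 0.3745 0.0541] n 122 rgb [57. 45. 41.]
[159.  92.] mid [0.4863 0.3617 0.0542] med [0.4863 0.361  0.0543] n 100 rgb [56. 45. 41.]
[219. 106.] mid [0.4847 0.2719 0.054 ] med [0.4847 0.2721 0.0545] n 82 rgb [56. 45. 41.]
lid top [ 0.508  -0.3003  0.0186] 624
knob [ 0.50716417 -0.30013952  0.05424592]
```

View pics/w3b.png

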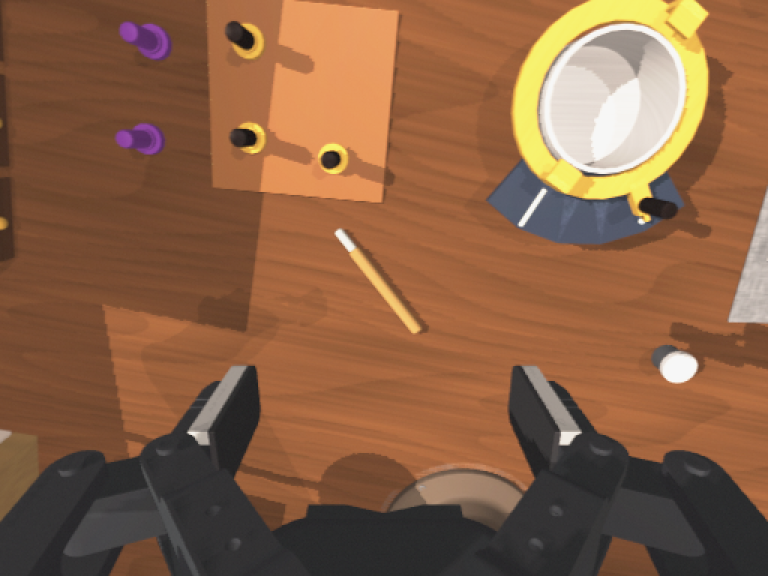

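All three ebony matrices, at (240,35), (245,138) and (332,158), have black handles and brass feet and stand on the mat. The purple ones are off it. Lid is on the pad and the canister is open.

```bash
cat > pp.py <<'E'
from h import *
C=np.array([.5887,.0278])
slots={'A':(.2+np.pi,.2),'B':(.2+np.pi/3,.2+np.pi/3),'C':(.2-np.pi/3,.2-np.pi/3)}
def pick(x,y): 
    print('pick'); plan([(x,y,.12,.2),(x,y,.024,.2)])
def place(x,y,sl):
    f,ps=slots[sl]; a,b=C+.028*np.array([np.cos(f),np.sin(f)])
    print('place'); plan([(x,y,.16,.2),(a,b,.16,ps),(a,b,.028,ps)],start=(x,y,.024,.2))
    print('back'); plan([(a,b,.16,ps),(.44,.2,.30,.2)],start=(a,b,.028,ps))
E
python3 -c "
from pp import *
pick(.4847,.272); place(.4847,.272,'B')"
```

```text
pick
7 [1.21, -1.22, 4.68, 0.001, 1.21, -1.22, 4.68, 0.001, 1.21, -1.22, 4.68, 0.001, 1.21, -1.22, 4.68, 0.001, 1.21, -1.22, 4.68, 0.001, 0.0, 0.0, 4.8, -0.0, 0.0, 0.0, 4.8, -0.0]
place
10 [0.0, 0.0, -4.53, -0.0, 0.0, 0.0, -4.53, -0.0, 0.0, 0.0, -4.53, -0.0, 0.96, 3.37, -0.0, -0.15, 0.45, 3.47, -0.0, -0.15, -0.07, 3.5, -0.0, -0.15, -0.59, 3.45, -0.0, -0.15, -1.1, 3.33, -0.0, -0.15, -1.58, 3.12, -0.0, -0.15, -2.03, 2.85, -0.0, -0.15]
3 [0.0, 0.0, 4.4, -0.0, 0.0, 0.0, 4.4, -0.0, 0.0, 0.0, 4.4, -0.0]
back
10 [0.0, 0.0, -4.4, -0.0, 0.0, 0.0, -4.4, -0.0, 0.0, 0.0, -4.4, -0.0, 1.26, -2.8, -2.0, 0.15, 0.83, -2.95, -2.0, 0.15, 0.38, -3.04, -2.0, 0.15, -0.08, -3.06, -2.0, 0.15, -0.54, -3.02, -2.0, 0.15, -0.98, -2.9, -2.0, 0.15, -1.4, -2.73, -2.0, 0.15]
```

Emit:
carry_out --motion '[1.21,-1.22,4.7,0,1.21,-1.22,4.7,0,1.21,-1.22,4.7,0,1.21,-1.22,4.7,0,1.21,-1.22,4.6,0,0,0,4.8,0,0,0,2.4,0,0,0,0,0]'

```text
time: 15.58
tool_pos: [0.4844, 0.2693, 0.0465]
tcp_rot: [0.001, 0.995, 0.1, -0.002]
ft_force: [0.1, -0.9, 1.0]
grip_width: 1.001
finger_force: 0.0
```

Emit:
carry_out --motion '[0,-0.27,2.2,0,0,0,0,0]'

```text
time: 15.82
tool_pos: [0.4843, 0.2738, 0.026]
tcp_rot: [0.0, 0.995, 0.1, -0.001]
ft_force: [0.2, 0.4, -0.2]
grip_width: 1.0
finger_force: 0.0
```

Emit:
carry_out --motion '[0,0,0,0,0,0,0,0,0,0,0,0,0,0,0,0,0,0,0,0,0,0,0,0]' --fingers 1

```text
time: 16.58
tool_pos: [0.4848, 0.2747, 0.0272]
tcp_rot: [0.0, 0.995, 0.101, 0.0]
ft_force: [-0.6, -0.8, 5.0]
grip_width: 0.191
finger_force: 58.5
```

Emit:
carry_out --motion '[0,0,-4.5,0,0,0,-4.5,0,0,0,-4.6,0,0.96,3.37,0,-0.15,0.45,3.47,0,-0.15,-0.07,3.5,0,-0.15,-0.59,3.45,0,-0.15,-1.1,3.33,0,-0.15,-1.58,3.12,0,-0.15,-2.03,2.85,0,-0.15]'

```text
time: 17.82
tool_pos: [0.5983, 0.0563, 0.1623]
tcp_rot: [-0.0, 0.809, 0.588, -0.0]
ft_force: [-0.1, -0.2, -1.0]
grip_width: 0.191
finger_force: 58.7
```

Emit:
carry_out --motion '[0,0,0,0,0,0,0,0]'

```text
time: 18.08
tool_pos: [0.5976, 0.0579, 0.1624]
tcp_rot: [-0.001, 0.811, 0.585, -0.0]
ft_force: [-0.7, 0.7, 0.4]
grip_width: 0.193
finger_force: 58.7
```

Emit:
carry_out --motion '[-0.33,0.1,4,0,0,0,4,0,0,0,3.5,0,0,0,1.2,0,0,0,0.4,0,0,0,0,0]'

```text
time: 18.82
tool_pos: [0.5986, 0.0546, 0.0329]
tcp_rot: [0.0, 0.81, 0.586, 0.001]
ft_force: [-0.0, -0.4, -0.8]
grip_width: 0.187
finger_force: 58.8
```

Emit:
carry_out --motion '[0,0,0,0,0,0,0,0,0,0,0,0]' --fingers 0.65

```text
time: 19.2
tool_pos: [0.5983, 0.0539, 0.0323]
tcp_rot: [0.0, 0.811, 0.586, 0.0]
ft_force: [0.2, 0.8, 0.2]
grip_width: 0.349
finger_force: 0.0
```

Emit:
carry_out --motion '[0,0,-4.4,0,0,0,-4.4,0,0,0,-4.4,0,1.26,-2.8,-2,0.15,0.83,-2.95,-2,0.15,0.38,-3.04,-2,0.15,-0.08,-3.06,-2,0.15,-0.54,-3.02,-2,0.15,-0.98,-2.9,-2,0.15,-1.4,-2.73,-2,0.15]'

```text
time: 20.45
tool_pos: [0.439, 0.2, 0.3046]
tcp_rot: [0.0, 0.995, 0.098, 0.0]
ft_force: [1.1, 0.1, 0.4]
grip_width: 0.348
finger_force: 0.0
```

Emit:
carry_out --motion '[0,0,-3,0,0,0,-3,0,0,0,0,0,0,0,0,0]' --fingers 0

```text
time: 20.95
tool_pos: [0.4397, 0.199, 0.3632]
tcp_rot: [0.0, 0.995, 0.101, -0.0]
ft_force: [0.1, 0.4, -0.4]
grip_width: 1.003
finger_force: 0.0
```

```bash
python3 - <<'E'
from mm import *
s,p,r=st(); print(s['time'],p.round(4)); mats('w4')
from pp import *
pick(.4863,.3615); place(.4863,.3615,'C')
E
```

```text
20.95 [0.4397 0.199  0.3632]
[152.  26.] mid [0.576  0.375  0.0542] med [0.576  0.3748 0.0544] n 124 rgb [57. 46. 42.]
[377.  59.] mid [0.5986 0.0549 0.0555] med [0.5983 0.0559 0.0572] n 134 rgb [52. 43. 40.]
[156.  95.] mid [0.486  0.3619 0.0546] med [0.4863 0.3617 0.0545] n 103 rgb [58. 46. 41.]
pick
8 [1.31, -2.5, 4.05, 0.0, 1.3, -2.5, 4.05, 0.0, 1.3, -2.5, 4.05, 0.0, 1.3, -2.5, 4.05, 0.0, 1.3, -2.5, 4.05, 0.0, 1.3, -2.5, 4.05, 0.0, 0.0, 0.0, 4.8, -0.0, 0.0, 0.0, 4.8, -0.0]
place
10 [0.0, 0.0, -4.53, -0.0, 0.0, 0.0, -4.53, -0.0, 0.0, 0.0, -4.53, -0.0, 0.69, 5.31, -0.0, 0.15, 1.47, 5.15, -0.0, 0.15, 2.22, 4.87, -0.0, 0.15, 2.92, 4.49, -0.0, 0.15, 3.56, 4.0, -0.0, 0.15, 4.11, 3.42, -0.0, 0.15, 4.58, 2.77, -0.0, 0.15]
3 [0.0, -0.0, 4.4, -0.0, 0.0, -0.0, 4.4, -0.0, 0.0, -0.0, 4.4, -0.0]
back
10 [0.0, -0.0, -4.4, -0.0, 0.0, -0.0, -4.4, -0.0, 0.0, -0.0, -4.4, -0.0, -3.65, -0.04, -2.0, -0.15, -3.6, -0.58, -2.0, -0.15, -3.48, -1.11, -2.0, -0.15, -3.27, -1.62, -2.0, -0.15, -3.0, -2.09, -2.0, -0.15, -2.65, -2.51, -2.0, -0.15, -2.25, -2.88, -2.0, -0.15]
```

Matrix one stands in the canister. Now the second.

Emit:
carry_out --motion '[1.3,-2.5,4.05,0,1.3,-2.5,4.05,0,1.3,-2.5,4.05,0,1.3,-2.5,4.05,0,1.3,-2.5,4.05,0,1.3,-2.5,4.05,0,0,0,4.6,0,0,0,2.5,0,0,0,2.3,0,0,0,0,0]'

```text
time: 22.25
tool_pos: [0.4853, 0.3608, 0.0247]
tcp_rot: [0.001, 0.995, 0.101, -0.002]
ft_force: [0.4, -0.0, 1.3]
grip_width: 0.999
finger_force: 0.0
```

Emit:
carry_out --motion '[0,0,0,0,0,0,0,0,0,0,0,0,0,0,0,0,0,0,0,0,0,0,0,0]' --fingers 1

```text
time: 23.0
tool_pos: [0.4868, 0.362, 0.0276]
tcp_rot: [-0.0, 0.995, 0.101, 0.001]
ft_force: [-0.6, -0.9, 6.7]
grip_width: 0.188
finger_force: 58.4
```

Emit:
carry_out --motion '[0,0,-4.5,0,0,0,-4.5,0,0,0,-4.6,0,0.69,5.3,0,0.15,1.47,5.15,0,0.15,2.22,4.87,0,0.15,2.92,4.5,0,0.15,3.56,4,0,0.15,4.11,3.42,0,0.15,4.58,2.77,0,0.15]'

```text
time: 24.25
tool_pos: [0.6076, 0.0053, 0.1626]
tcp_rot: [0.0, 0.91, -0.414, -0.0]
ft_force: [0.4, 0.9, -2.1]
grip_width: 0.189
finger_force: 58.7
```

Emit:
carry_out --motion '[0,0,0,0,0,0,0,0,0,0,0,0]'

```text
time: 24.62
tool_pos: [0.607, 0.009, 0.1628]
tcp_rot: [-0.0, 0.912, -0.41, -0.0]
ft_force: [-0.5, 0.4, -0.7]
grip_width: 0.187
finger_force: 58.7
```

Emit:
carry_out --motion '[0.15,0.1,4,0,0,0,4,0,0,0,3.5,0,0,0,1.2,0,0,0,0.4,0,0,0,0,0]'

```text
time: 25.38
tool_pos: [0.6085, 0.0059, 0.0328]
tcp_rot: [-0.0, 0.912, -0.411, 0.001]
ft_force: [0.6, -0.3, -0.4]
grip_width: 0.19
finger_force: 58.8
```

Emit:
carry_out --motion '[0,0,0,0,0,0,0,0,0,0,0,0]' --fingers 0.65

```text
time: 25.75
tool_pos: [0.6081, 0.0053, 0.0323]
tcp_rot: [-0.0, 0.911, -0.412, 0.0]
ft_force: [0.1, -0.3, -0.1]
grip_width: 0.351
finger_force: 0.0
```

Emit:
carry_out --motion '[0,0,-4.4,0,0,0,-4.4,0,0,0,-4.4,0,-3.65,0,-2,-0.15,-3.6,-0.58,-2,-0.15,-3.48,-1.1,-2,-0.15,-3.27,-1.6,-2,-0.15,-3,-2.1,-2,-0.15,-2.65,-2.5,-2,-0.15,-2.25,-2.9,-2,-0.15]'

```text
time: 27.0
tool_pos: [0.4391, 0.1991, 0.3047]
tcp_rot: [0.0, 0.995, 0.103, 0.0]
ft_force: [-0.7, 1.3, 0.4]
grip_width: 0.352
finger_force: 0.0
```

Emit:
carry_out --motion '[0,0,-3,0,0,0,-3,0,0,0,0,0,0,0,0,0]' --fingers 0

```text
time: 27.5
tool_pos: [0.4398, 0.198, 0.3633]
tcp_rot: [0.0, 0.995, 0.101, -0.0]
ft_force: [0.1, 0.8, -0.5]
grip_width: 1.0
finger_force: 0.0
```

```bash
python3 - <<'E'
from mm import *
s,p,r=st(); print(s['time'],p.round(4)); mats('w5')
from pp import *
pick(.576,.3745); place(.576,.3745,'A')
E
```

```text
27.5 [0.4398 0.198  0.3633]
[152.  26.] mid [0.5759 0.3746 0.0544] med [0.576  0.3746 0.0543] n 124 rgb [57. 46. 42.]
[376.  59.] mid [0.5984 0.0554 0.0564] med [0.5983 0.0561 0.0572] n 132 rgb [53. 43. 40.]
[409.  59.] mid [0.6079 0.0092 0.0554] med [0.6078 0.0102 0.0574] n 137 rgb [52. 43. 40.]
pick
8 [2.82, -2.43, 4.05, 0.0, 2.81, -2.43, 4.05, 0.0, 2.81, -2.43, 4.05, 0.0, 2.81, -2.43, 4.05, 0.0, 2.81, -2.43, 4.05, 0.0, 2.81, -2.43, 4.05, 0.0, 0.0, 0.0, 4.8, -0.0, 0.0, 0.0, 4.8, -0.0]
place
10 [0.0, 0.0, -4.53, -0.0, 0.0, 0.0, -4.53, -0.0, 0.0, 0.0, -4.53, -0.0, -1.21, 4.89, -0.0, -0.0, -1.21, 4.89, -0.0, -0.0, -1.21, 4.89, -0.0, -0.0, -1.21, 4.89, -0.0, -0.0, -1.21, 4.89, -0.0, -0.0, -1.21, 4.89, -0.0, -0.0, -1.21, 4.89, -0.0, -0.0]
3 [0.0, 0.0, 4.4, -0.0, 0.0, 0.0, 4.4, -0.0, 0.0, 0.0, 4.4, -0.0]
back
8 [0.0, 0.0, -4.4, -0.0, 0.0, 0.0, -4.4, -0.0, 0.0, 0.0, -4.4, -0.0, -1.67, -3.97, -2.8, -0.0, -1.67, -3.97, -2.8, -0.0, -1.67, -3.97, -2.8, -0.0, -1.67, -3.97, -2.8, -0.0, -1.67, -3.97, -2.8, -0.0]
```

Emit:
carry_out --motion '[2.8,-2.45,4.05,0,2.8,-2.45,4.05,0,2.8,-2.45,4.05,0,2.8,-2.45,4.05,0,2.8,-2.45,4.05,0,2.8,-2.45,4.05,0,0,0,4.6,0,0,0,2.5,0,0,0,2.3,0,0,0,0,0]'

```text
time: 28.8
tool_pos: [0.574, 0.375, 0.0244]
tcp_rot: [0.001, 0.995, 0.101, -0.002]
ft_force: [-0.1, -0.6, 0.5]
grip_width: 0.996
finger_force: 0.0
```

Emit:
carry_out --motion '[0,0,0,0,0,0,0,0,0,0,0,0,0,0,0,0,0,0,0,0,0,0,0,0]' --fingers 1

```text
time: 29.55
tool_pos: [0.5756, 0.3761, 0.0275]
tcp_rot: [-0.0, 0.995, 0.101, 0.0]
ft_force: [0.2, -1.2, 6.5]
grip_width: 0.193
finger_force: 58.6
```

Emit:
carry_out --motion '[0,0,-4.5,0,0,0,-4.5,0,0,0,-4.6,0,-1.2,4.9,0,0,-1.2,4.9,0,0,-1.2,4.9,0,0,-1.2,4.9,0,0,-1.2,4.9,0,0,-1.2,4.9,0,0,-1.2,4.9,0,0]'

```text
time: 30.8
tool_pos: [0.5612, 0.0214, 0.1626]
tcp_rot: [0.0, 0.995, 0.101, -0.0]
ft_force: [0.5, -1.1, -1.2]
grip_width: 0.19
finger_force: 58.8
```

Emit:
carry_out --motion '[0,0,0,0,0,0,0,0,0,0,0,0]'

```text
time: 31.18
tool_pos: [0.5615, 0.0249, 0.1629]
tcp_rot: [-0.0, 0.995, 0.102, 0.0]
ft_force: [0.3, 0.4, -2.1]
grip_width: 0.191
finger_force: 58.8
```

Emit:
carry_out --motion '[-0.05,0.25,4,0,0,0,4,0,0,0,3.5,0,0,0,1.2,0,0,0,0.4,0,0,0,0,0]'

```text
time: 31.92
tool_pos: [0.5624, 0.0211, 0.0327]
tcp_rot: [-0.0, 0.995, 0.101, 0.001]
ft_force: [-0.3, -0.8, -0.6]
grip_width: 0.193
finger_force: 58.9
```

Emit:
carry_out --motion '[0,0,0,0,0,0,0,0,0,0,0,0]' --fingers 0.65

```text
time: 32.3
tool_pos: [0.562, 0.0205, 0.0323]
tcp_rot: [0.0, 0.995, 0.101, 0.0]
ft_force: [0.1, 0.4, -0.2]
grip_width: 0.349
finger_force: 0.0
```

Emit:
carry_out --motion '[0,0,-4.4,0,0,0,-4.4,0,0,0,-4.4,0,-1.67,-4,-2.8,0,-1.67,-4,-2.8,0,-1.67,-4,-2.8,0,-1.67,-4,-2.8,0,-1.67,-4,-2.8,0,0,0,-4,0,0,0,0,0]'

```text
time: 33.55
tool_pos: [0.4404, 0.2012, 0.3466]
tcp_rot: [-0.0, 0.995, 0.101, 0.003]
ft_force: [0.9, -0.4, -1.6]
grip_width: 0.349
finger_force: 0.0
```

```bash
python3 - <<'E'
from mm import *
s,p,r=st(); print(s['time'],p.round(4)); mats('w6')
a,d,c=cam('side','side2'); W=pts(d,c)
k=(W[...,1]<-.2)&(W[...,1]>-.42)&(W[...,0]>.4)&(W[...,0]<.62); q=W[k&(W[...,2]>.04)]; print('knob',np.median(q,0).round(4),q[:,2].max())
plan([(.47,-.29,.30,.2)])
E
```

```text
33.55 [0.4404 0.2012 0.3466]
[383.  60.] mid [0.5982 0.0552 0.0559] med [0.5982 0.0558 0.0572] n 138 rgb [53. 43. 40.]
[417.  60.] mid [0.6076 0.0093 0.0558] med [0.6076 0.0099 0.0571] n 146 rgb [52. 43. 40.]
[396.  92.] mid [0.563  0.0235 0.0556] med [0.5629 0.0247 0.0573] n 132 rgb [53. 43. 40.]
knob [ 0.5072 -0.2966  0.0535] 0.059000449528449156
9 [-0.76, 5.4, 0.49, 0.0, -0.76, 5.4, 0.49, 0.0, -0.76, 5.4, 0.49, 0.0, -0.76, 5.4, 0.49, 0.0, -0.76, 5.4, 0.49, 0.0, -0.75, 5.4, 0.49, 0.0, -0.75, 5.4, 0.49, 0.0, -0.75, 5.4, 0.49, 0.0, -0.75, 5.4, 0.49, 0.0]
```

All three stand in the canister. Now a close look at the lid on the pad, mainly its knob and ear direction.

Emit:
carry_out --motion '[-0.76,5.4,0.5,0,-0.76,5.4,0.5,0,-0.76,5.4,0.5,0,-0.76,5.4,0.5,0,-0.76,5.4,0.5,0,-0.75,5.4,0.5,0,-0.75,5.4,0.5,0,-0.75,5.4,0.5,0,-0.75,5.4,0.5,0,0,0,0,0]' --fingers 0

```text
time: 34.9
tool_pos: [0.4682, -0.295, 0.2957]
tcp_rot: [-0.001, 0.995, 0.097, -0.002]
ft_force: [-0.5, 1.3, -0.2]
grip_width: 1.001
finger_force: 0.0
```

Emit:
carry_out --motion '[0,0,0,0,0,0,0,0]'

```text
time: 35.15
tool_pos: [0.4706, -0.2885, 0.2986]
tcp_rot: [-0.0, 0.995, 0.102, -0.0]
ft_force: [-0.9, 0.2, -0.4]
grip_width: 0.999
finger_force: 0.0
```

```bash
python3 - <<'E'
from h import *
s,p,r=st(); print(s['time'],p.round(4)); im,d,c=cam('wrist','w7'); W=pts(d,c); Z=W[...,2]
k=(np.hypot(W[...,0]-.507,W[...,1]+.3065)<.09)
q=W[k&(Z>.05)]; K=(q.min(0)+q.max(0))/2; print('knob',K.round(4),np.median(q,0).round(4),len(q))
rad=np.hypot(W[...,0]-K[0],W[...,1]-K[1]); q=W[(rad<.062)&(Z>.012)&(Z<.03)]; print('disc z',np.median(q[:,2]).round(4))
q=W[k&(rad>.066)&(rad<.08)&(Z>.012)&(Z<.025)]
a=q[q[:,1]>K[1]];b=q[q[:,1]<K[1]]; A,B=np.median(a,0),np.median(b,0); print('ears',A.round(4),B.round(4),len(a),len(b),'dir-pi/2',np.arctan2(*(A-B)[:2][::-1])-np.pi/2)
k=K if False else np.median(W[(rad<.02)&(Z>.05)],0)
plan([(K[0],K[1],.10,.2),(K[0],K[1],.028,.2)])
E
```

```text
35.15 [ 0.4706 -0.2885  0.2986]
knob [ 0.4842 -0.2917  0.2223] [ 0.4829 -0.2979  0.374 ] 32016
disc z 0.0188
ears [ 0.5531 -0.2742  0.0188] [ 0.5392 -0.3395  0.0188] 268 794 dir-pi/2 -0.21038941849013626
6 [0.31, 0.14, 4.97, 0.001, 0.31, 0.14, 4.97, 0.001, 0.31, 0.14, 4.97, 0.001, 0.31, 0.14, 4.97, 0.001, 0.0, 0.0, 3.6, -0.0, 0.0, 0.0, 3.6, -0.0]
```

Gripper pixels contaminated the knob estimate, so I'm bounding the height.

```bash
python3 - <<'E'
from h import *
im,d,c=cam('wrist','w8'); W=pts(d,c); Z=W[...,2]
k=(np.hypot(W[...,0]-.507,W[...,1]+.306)<.03)&(Z>.048)&(Z<.066)
q=W[k]; K=(q.min(0)+q.max(0))/2; print('knob',K.round(4),np.median(q,0).round(4),len(q))
rad=np.hypot(W[...,0]-K[0],W[...,1]-K[1]); q=W[(rad>.066)&(rad<.08)&(Z>.012)&(Z<.025)]
a=q[q[:,1]>K[1]];b=q[q[:,1]<K[1]]; A,B=np.median(a,0),np.median(b,0); print('ears',A.round(4),B.round(4),len(a),len(b),'mid',((A+B)/2).round(4),'dir-pi/2',np.arctan2(*(A-B)[:2][::-1])-np.pi/2)
plan([(K[0],K[1],.10,.2),(K[0],K[1],.028,.2)])
E
```

```text
knob [ 0.5073 -0.3049  0.0538] [ 0.5079 -0.3047  0.0566] 303
ears [ 0.4923 -0.2349  0.0187] [ 0.5234 -0.3747  0.0187] 186 192 mid [ 0.5079 -0.3048  0.0187] dir-pi/2 0.21861283567881928
6 [0.81, 0.58, 4.98, 0.001, 0.81, 0.58, 4.98, 0.001, 0.81, 0.58, 4.98, 0.001, 0.81, 0.58, 4.98, 0.001, 0.0, 0.0, 3.6, -0.0, 0.0, 0.0, 3.6, -0.0]
```

Emit:
carry_out --motion '[0.8,0.58,5,0,0.8,0.58,5,0,0.8,0.58,5,0,0.85,0.58,4.9,0,0,0,3.6,0,0,0,2.3,0,0,0,1.3,0,0,0,0,0,0,0,0,0]'

```text
time: 36.38
tool_pos: [0.5078, -0.3064, 0.029]
tcp_rot: [0.001, 0.995, 0.101, 0.001]
ft_force: [-1.0, 0.6, -0.2]
grip_width: 0.998
finger_force: 0.0
```

Emit:
carry_out --motion '[0,0,0,0,0,0,0,0,0,0,0,0,0,0,0,0,0,0,0,0,0,0,0,0]' --fingers 1

```text
time: 37.12
tool_pos: [0.5072, -0.3064, 0.0283]
tcp_rot: [0.0, 0.995, 0.101, 0.0]
ft_force: [-1.0, -1.0, 5.7]
grip_width: 0.286
finger_force: 58.7
```

```bash
python3 - <<'E'
from h import *
s,p,r=st(); print(p.round(4))
plan([(p[0],p[1],.18,.2),(.5887,.0278,.18,.2)])
E
```

```text
[ 0.5072 -0.3064  0.0283]
9 [0.0, 0.0, -5.06, 0.001, 0.0, 0.0, -5.06, 0.001, 0.0, 0.0, -5.06, 0.001, 2.44, -5.19, -0.0, -0.0, 2.44, -5.19, -0.0, -0.0, 2.44, -5.19, -0.0, -0.0, 2.44, -5.19, -0.0, -0.0, 2.44, -5.19, -0.0, -0.0, 2.44, -5.19, -0.0, -0.0]
```

Emit:
carry_out --motion '[0,0,-5,0,0,0,-5.1,0,0,0,-5.1,0.01,2.45,-5.2,0,0,2.45,-5.2,0,0,2.45,-5.2,0,0,2.45,-5.2,0,0,2.4,-5.2,0,0,2.4,-5.15,0,0,0,0,0,0]'

```text
time: 38.38
tool_pos: [0.5908, 0.0344, 0.1797]
tcp_rot: [-0.002, 0.995, 0.1, 0.0]
ft_force: [-0.9, -0.9, -1.6]
grip_width: 0.284
finger_force: 59.6
```

Emit:
carry_out --motion '[0,0,0,0,0,0,0,0,0,0,0,0]'

```text
time: 38.75
tool_pos: [0.5909, 0.0258, 0.1796]
tcp_rot: [0.0, 0.996, 0.095, -0.0]
ft_force: [-0.0, 0.1, -2.3]
grip_width: 0.285
finger_force: 59.6
```

```bash
python3 - <<'E'
from h import *
s,p,r=st(); print(p.round(4))
im,d,c=cam('side'); W=pts(d,c); q=W[(abs(W[...,0]-.59)<.09)&(abs(W[...,1]-.028)<.09)&(W[...,2]>.12)]
for lo,hi in ((.165,.176),): 
    t=q[(q[:,2]>lo)&(q[:,2]<hi)]; print(len(t),((np.percentile(t,1,0)+np.percentile(t,99,0))/2).round(4),np.median(t,0).round(4))
plan([(.5887,.0278,.11,.195)])
E
```

```text
[0.5909 0.0258 0.1796]
1200 [0.5908 0.0388 0.169 ] [0.5835 0.042  0.1695]
2 [-0.09, -0.1, 3.49, -0.003, -0.09, -0.1, 3.49, -0.003]
```

Emit:
carry_out --motion '[-0.2,-0.15,3.5,0,0,0,3,0,0,0,0.5,0,0,0,0,0,0,0,0,0]'

```text
time: 39.42
tool_pos: [0.5896, 0.0286, 0.1112]
tcp_rot: [0.0, 0.995, 0.096, 0.001]
ft_force: [0.5, 0.4, -1.1]
grip_width: 0.288
finger_force: 59.6
```

Emit:
carry_out --motion '[0,0,0.6,0,0,0,0.6,0,0,0,0.4,0,0,0,0.3,0,0,0,0,0,0,0,0,0]'

```text
time: 40.17
tool_pos: [0.5888, 0.0286, 0.0909]
tcp_rot: [-0.0, 0.995, 0.096, 0.0]
ft_force: [-0.6, -0.2, -1.8]
grip_width: 0.287
finger_force: 59.6
```

Emit:
carry_out --motion '[0,0,0.2,0,0,0,0.15,0,0,0,0,0,0,0,0,0]'

```text
time: 40.67
tool_pos: [0.5888, 0.0285, 0.0873]
tcp_rot: [0.0, 0.995, 0.096, 0.0]
ft_force: [-0.3, -0.6, -0.8]
grip_width: 0.282
finger_force: 59.9
```

Emit:
carry_out --motion '[0,0,0.1,0,0,0,0,0]'

```text
time: 40.92
tool_pos: [0.5888, 0.0285, 0.0873]
tcp_rot: [0.0, 0.995, 0.096, 0.0]
ft_force: [-3.6, -1.6, 8.1]
grip_width: 0.286
finger_force: 60.9
```

Emit:
carry_out --motion '[0,0,0,0,0,0,0,0,0,0,0,0,0,0,0,0]' --fingers 0

```text
time: 41.42
tool_pos: [0.5888, 0.0285, 0.0862]
tcp_rot: [-0.0, 0.995, 0.096, -0.0]
ft_force: [0.4, -0.4, -0.1]
grip_width: 1.003
finger_force: 0.0
```

Emit:
carry_out --motion '[0,0,-4,0,0,0,-5,0,-4,0,-5,0,-4,0,-6,0,0,0,-4,0,0,0,0,0,0,0,0,0]'

```text
time: 42.3
tool_pos: [0.5161, 0.0143, 0.3165]
tcp_rot: [0.0, 0.995, 0.096, -0.0]
ft_force: [-0.1, 0.8, -0.2]
grip_width: 0.997
finger_force: 0.0
```

```bash
python3 - <<'E'
from m import *
s,p,r=st(); print(s['time'],p.round(4))
im,d,c=cam('wrist','w9'); W=pts(d,c); np.savez('w9.npz',im=im,W=W)
meas('w9.npz',(.5887,.0278))
hsv=cv2.cvtColor(im,cv2.COLOR_RGB2HSV); rad=np.hypot(W[...,0]-.5887,W[...,1]-.0278)
m=(rad<.06)&(rad>.02)&(W[...,2]<.09)&(W[...,2]>.06)
q=W[m]; print('lid plane z',np.median(q[:,2]),np.linalg.lstsq(np.c_[q[:,:2],np.ones(len(q))],q[:,2],rcond=None)[0].round(4))
cv2.imwrite('pics/w9b.png',cv2.resize(im[:,:,::-1],(768,576),interpolation=3))
C=np.array([.5887,.0278]); qf=lambda th,z,r=.105:(*(C+r*np.array([np.cos(th),np.sin(th)])),z,th-np.pi)
t0=np.pi+.701; plan([qf(t0,.16),qf(t0,.074)])
print('arc'); plan([qf(t0-1.001*i/9,.074) for i in range(1,10)],start=qf(t0,.074))
E
```

```text
42.3 [0.5161 0.0143 0.3165]
claws (array([0.5176, 0.0557]), array([ 6.605e-01, -5.000e-04]), 'mid', array([0.5891, 0.0276]), 'dir-pi/2', 1.196)
ears (array([0.5754, 0.0992]), array([ 0.6043, -0.041 ]), 'mid', array([0.5898, 0.0291]), 'dir-pi/2', 0.203)
stub [ 0.5088 -0.0398  0.1026] ang-pi 0.702 r 0.1047
mark ang-pi -0.305 83
lid plane z 0.07782683634476599 [ 0.0004 -0.      0.0776]
5 [-0.59, 1.73, 5.2, -0.17, -0.87, 1.6, 5.2, -0.17, -1.13, 1.43, 5.2, -0.17, 0.0, 0.0, 4.3, -0.0, 0.0, 0.0, 4.3, -0.0]
arc
9 [0.06, -1.17, -0.0, 0.111, 0.06, -1.17, -0.0, 0.111, 0.06, -1.17, -0.0, 0.111, 0.06, -1.17, -0.0, 0.111, 0.06, -1.17, -0.0, 0.111, 0.06, -1.17, -0.0, 0.111, 0.06, -1.17, -0.0, 0.111, 0.06, -1.17, -0.0, 0.111, 0.06, -1.17, -0.0, 0.111]
```

View pics/w9b.png

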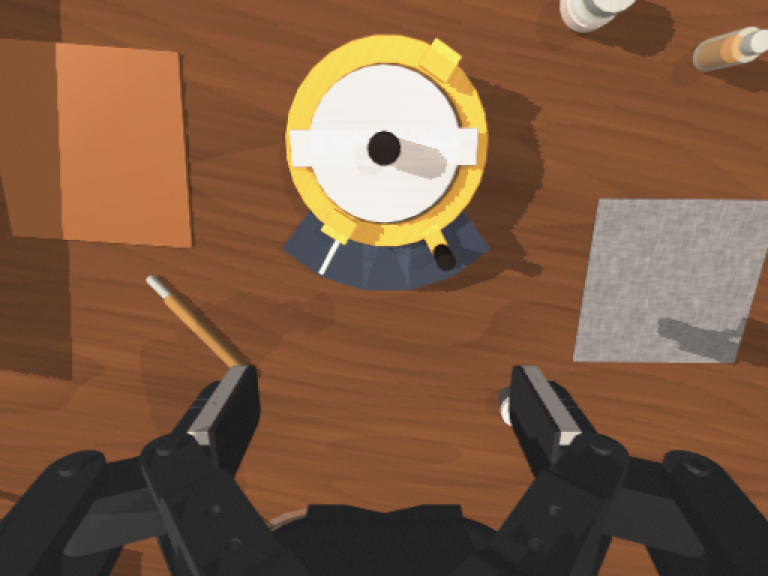

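The lid is home and level (disc top at z ≈ 0.078 m) with its ears at (305,148) and (468,148), clear of the claws at (440,60) and (340,225). Now locking.

Emit:
carry_out --motion '[-0.59,1.73,5.2,-0.17,-0.87,1.6,5.2,-0.17,-1.13,1.43,5.2,-0.17,0,0,4.3,0,0,0,2.5,0,0,0,1.8,0,0,0,0,0,0,0,0,0]'

```text
time: 43.35
tool_pos: [0.5094, -0.0394, 0.0757]
tcp_rot: [0.0, 0.939, 0.344, 0.0]
ft_force: [0.4, -0.5, 0.1]
grip_width: 1.004
finger_force: 0.0
```

Emit:
carry_out --motion '[0,0,0,0,0,0,0,0,0,0,0,0,0,0,0,0,0,0,0,0,0,0,0,0]' --fingers 1

```text
time: 44.1
tool_pos: [0.509, -0.0399, 0.0754]
tcp_rot: [0.0, 0.939, 0.344, 0.0]
ft_force: [-0.9, -1.4, 5.6]
grip_width: 0.168
finger_force: 58.4
```

Emit:
carry_out --motion '[0.06,-1.17,0,0.111,0.06,-1.17,0,0.111,0.06,-1.17,0,0.111,0.06,-1.17,0,0.111,0.06,-1.17,0,0.111,0.06,-1.17,0,0.111,0.06,-1.17,0,0.111,0.06,-1.17,0,0.111]'

```text
time: 45.1
tool_pos: [0.4875, 0.0473, 0.0755]
tcp_rot: [0.0, 0.995, -0.095, 0.002]
ft_force: [8.0, -4.7, -4.2]
grip_width: 0.159
finger_force: 58.4
```

Emit:
carry_out --motion '[0.06,-1.17,0,0.111,0,0,0,0,0,0,0,0]'

```text
time: 45.48
tool_pos: [0.4906, 0.0588, 0.0755]
tcp_rot: [-0.0, 0.989, -0.148, 0.002]
ft_force: [7.2, -2.6, -2.5]
grip_width: 0.167
finger_force: 59.9
```

```bash
python3 - <<'E'
from h import *
s,p,r=st(); print(p.round(4),'stub ang-pi',np.arctan2(-(p[1]-.0278),-(p[0]-.5887)),'psi',np.arctan2(r[1,0],r[0,0]),s['ft_force'])
E
```

```text
[0.4906 0.0588 0.0755] stub ang-pi -0.30615333775457465 psi -0.29806070020286973 [ 7.17631823 -2.63740384 -2.45574083]
```

Angle −0.306 against the mark at −0.300. Release, retreat and check.

Emit:
carry_out --motion '[0,0,0,0,0,0,0,0,0,0,0,0,0,0,0,0]' --fingers 0

```text
time: 45.98
tool_pos: [0.488, 0.0593, 0.075]
tcp_rot: [0.0, 0.989, -0.148, -0.0]
ft_force: [0.0, -0.4, -0.3]
grip_width: 0.989
finger_force: 0.0
```

Emit:
carry_out --motion '[0,0,-4,0,0,0,-5,0,0,0,-5,0,0,0,-5,0,0,0,-5,0,0,0,0,0,0,0,0,0]'

```text
time: 46.85
tool_pos: [0.4878, 0.0591, 0.3145]
tcp_rot: [0.0, 0.989, -0.148, -0.0]
ft_force: [0.6, -0.9, -0.1]
grip_width: 1.0
finger_force: 0.0
```

```bash
python3 - <<'E'
from m import *
s,p,r=st(); print(s['time'],p.round(4))
im,d,c=cam('wrist','w10'); W=pts(d,c); np.savez('w10.npz',im=im,W=W)
meas('w10.npz',(.5887,.0278))
rad=np.hypot(W[...,0]-.5887,W[...,1]-.0278)
q=W[(rad<.06)&(rad>.02)&(W[...,2]<.09)&(W[...,2]>.06)]; print('lid z',np.median(q[:,2]))
cv2.imwrite('pics/w10b.png',cv2.resize(im[:,:,::-1],(768,576),interpolation=3))
E
```

```text
46.85 [0.4878 0.0591 0.3145]
claws (array([0.5754, 0.1031]), array([ 0.6031, -0.0483]), 'mid', array([0.5892, 0.0274]), 'dir-pi/2', 0.181)
ears (array([0.5642, 0.0976]), array([ 0.6145, -0.0377]), 'mid', array([0.5894, 0.0299]), 'dir-pi/2', 0.356)
stub [0.49   0.0604 0.1028] ang-pi -0.319 r 0.1039
mark ang-pi -0.305 16
mark ang-pi 0.696 34
lid z 0.07782632497776608
```

View pics/w10b.png

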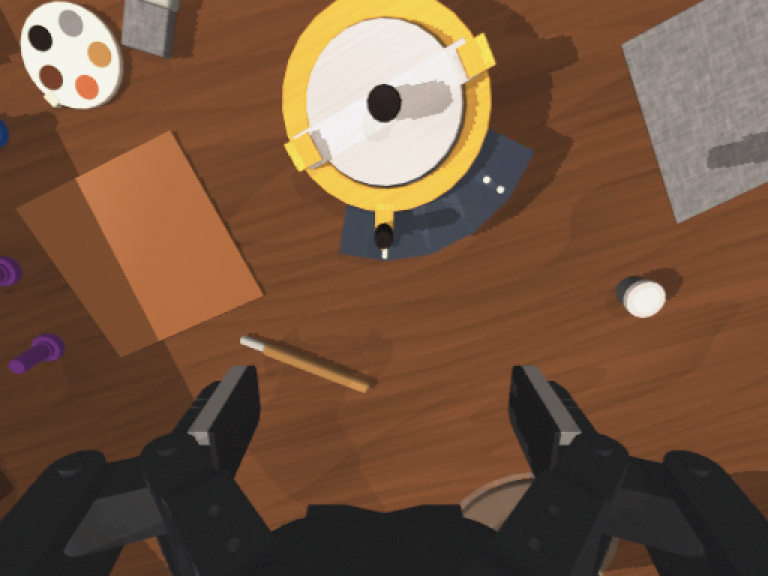

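The pointer (384,252) lies on the long mark, the claws at (303,152) and (478,55) cover the ears, the lid is still down and the mat is empty. Handing in.

```bash
python3 -c "
from bench import robot
print(robot.close_job())"
```

```text
the job is handed in; nothing more can be done
None
```

The job is handed in: all three ebony-handled matrices are in the canister, the lid is fully home, and the collar is on the locked mark (within about 0.02 rad) with its claws over the ears; no verdict came back.

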